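# Gauge two brass sleeves and hold the good one pressed on the spring seat

## Task

One of the two brass sleeves has a bore too small for the gauge pin: first put that one in the red reject tray and let go of it. Then slide the other sleeve down over the gauge pin and push it down against the spring seat until the seat's red band has just disappeared into the steel body (12 mm down, well short of its 20 mm stop). Keep it pressed there for 2 seconds and finish the job still holding it pressed down; leave the other things on the bench where they are.

Things in the scene. Friction and masses are not known exactly. Their poses are not given: they have to be found in the camera images.
- gauge: fixed fit gauge: blue base plate 130 x 130 x 10 mm carrying a zinc-plated steel round body, diameter 84 mm, whose top is 55 mm above the bench. A dark steel gauge pin, diameter 20 mm, stands upright in its centre, coned at the tip (over the last 7 mm to diameter 11). Origin: centre of the underside of the plate, on the bench, on the pin's axis; z up
- pin_tip (a point): centre of the tip of the gauge pin, 108 mm above the bench (28 mm above the unpressed seat)
- seat_top (a point): centre of the top face of the spring seat, a disc of diameter 44 mm around the pin. Unpressed, it is 80 mm above the bench and stands 25 mm out of the steel part below; its lower 12 mm is a red band, its upper 13 mm is white. It moves down with the seat
- seat (a joint): how far the seat is pressed down (m): 0 = up, 0.012 = red band just gone, 0.020 = bottom stop. The spring (0.4 N/mm) is preloaded: about 7 N to start moving, 12 N at 12 mm, 15 N at the stop (a sleeve's own weight of about 3 N is part of this push and does not move the seat by itself). It springs back up when let go
- sleeve_wide: good sleeve: brass tube standing upright, outer diameter 40 mm, height 45 mm, bore diameter 22.4 mm (slides over the pin), about 0.3 kg. Origin: centre of its underside; z up along its axis
- sleeve_tight: tight sleeve: brass tube standing upright, outer diameter 40 mm, height 45 mm, bore diameter only 13 mm (does not go over the pin; seen from above its wall looks much thicker), about 0.4 kg. Origin: centre of its underside; z up along its axis
- tray: fixed open red reject tray, outside 130 (its x) x 170 (its y) x 40 mm high, wall and floor 4 mm. Origin: centre of its underside, on the bench
- coil: bystander: finished plated coil body, diameter 80 mm, height 55 mm, standing on the bench. Origin: centre of its underside
- tape: bystander: blue roll of tape, diameter 64 mm, height 18 mm, lying flat. Origin: centre of its underside
- driver: bystander: screwdriver with an orange handle, lying on the bench beyond the work. Origin: underneath its middle
Things that resemble listed ones, but are neither listed nor needed, are in the scene too. What is shaped like the sleeve_wide but pink or purple is not meant.

How it is judged (in metres and radians):
On the way, in this order (a step that is already met when the one before it is completed fails the run):
1. the tight sleeve lies in the reject tray, let go and at rest (x of sleeve_tight in the frame of tray between -0.061 and 0.061 m and y of sleeve_tight in the frame of tray between -0.081 and 0.081 m and z of sleeve_tight in the frame of tray below 0.032 m and linear speed of sleeve_tight below 0.03 m/s and contact force between the fingers and sleeve_tight below 0.1 N), for 0.2 s.
2. the good sleeve is on the gauge pin, at least 15 mm down from its tip (horizontal distance between sleeve_wide and pin_tip below 0.004 m and z of sleeve_wide in the frame of pin_tip below -0.015 m and angle between sleeve_wide's own z axis and vertical below 0.12 rad), for 0.1 s.
3. the seat is kept pressed 9 to 15 mm down by the sleeve for 1.5 s (value of joint seat between 0.009 and 0.015 m and contact force between sleeve_wide and gauge above 4 N and horizontal distance between sleeve_wide and pin_tip below 0.004 m), for 1.5 s.
At the end, for the whole second after the job is handed in: The good sleeve is on the gauge pin (within 4 mm of its axis, upright) and the fingers keep it pressed on the spring seat (at least 4 N), the seat 12 mm down, give or take 3 mm; the tight sleeve lies in the reject tray (all of step 3 and contact force between the fingers and sleeve_wide above 1 N and angle between sleeve_wide's own z axis and vertical below 0.12 rad and x of sleeve_tight in the frame of tray between -0.061 and 0.061 m and y of sleeve_tight in the frame of tray between -0.081 and 0.081 m and z of sleeve_tight in the frame of tray below 0.032 m); the arm keeps its last pose, push and grip.
It fails at once if the coil body, tape or screwdriver was moved more than 20 mm (distance of any of coil, tape, driver from where it was at the start of the episode above 0.02 m).
It also fails if it takes over 64 s, if anything falls off the work surface, if the arm or the gripper's body presses on something with over 40 N, if the wrist force passes 120 N, or if a joint passes its speed limit or range.

## Robot

A 6-joint arm with a two-finger parallel gripper is mounted at the origin on the work surface. World frame = base frame: x ahead of the robot, y to its left, z up, the work surface at z = 0. Lengths are in mm, angles in rad, forces in N, time in s.
With the tool pointing down it reaches from about 350 to 975 mm from the base axis. Payload 7.1 kg.
Tool frame: the origin (TCP) lies midway between the tips of the shut fingers; the grasp point (between the pads) lies 19 mm behind it; z points along the fingers, y is the line along which they close (so a half turn about z gives the same grasp; the last joint's range is limited). The gripper opens to 88 mm and grips with 3 to 60 N. Pads are 20 mm wide; open, the fingers measure 115 mm over their backs; the gripper's body (75 mm by 178 mm) begins 61 mm behind the grasp point.
Start: joints at [1.308, 0.423, 1.63, -0, 1.089, -0.019], TCP at [150.839, 606.508, 222.675] pointing down, gripper open.
Joint ranges: [-3, 3], [-0.9, 2.11], [0.09, 2.58], [-1.31, 4.45], [0.11, 2.69], [-2.54, 2.54]. Speed limits (rad/s): [2.39, 2.39, 3.01, 3.14, 3.14, 3.14].

## Interface

Orientations are given as a rotation vector (axis times angle).
In Python, from workcell import ctrl gives the robot as it stands.
- The arm moves only by the shell command python3 -m pendant 'ROWS'. ROWS is a JSON object of lists of equal length, an entry for each row: "grip": the opening, from -1 (shut) to 1 (fully open); "linear": the shift along the tool's x, y, z in mm, a list of three; "angular": the turn, a rotation vector about the tool's x, y, z in rad, a list of three. In form: {"grip": [grip, ...], "linear": [[tx, ty, tz], ...], "angular": [[ax, ay, az], ...]}. A call has 1 to 12 rows; each row shifts and turns the commanded pose from where the row before left it, along the tool's axes as they then stand; what a row does not reach is not made up. A row lasts 1/12 s, in which the tool goes at most 41.7 mm and 7.16 degrees, less where a joint would pass 70% of its speed; a pose out of reach is approached as far as the arm can. A call with a gripper value outside its range is refused whole. The fingers move at their own pace and stop on an object; the grip force is fixed at half the most. Time passes only in rows, so rows that do not move let the fingers close. It gives the time, the measured TCP pose, the force, the opening and the grip force at its end, in the units of the state.
- ctrl.get_obs(): the state, without advancing time (a new reading comes with each control period).
- ctrl.get_image(name): name is "scene" or "side" or "wrist"; returns the picture (420x560x3 uint8, red, green, blue); there is no depth.
- ctrl.camera_params(name): a dict with "vfov" (degrees; the focal length in pixels is half the picture's height over the tangent of half this angle, whatever the lens; pixels are square), "cx", "cy" (the principal point, pixels), "R" (3x3) and "t" (3): a world point X has camera coordinates R X + t; the wrist camera has in their place "T_tool_cam" (4x4, takes a point from camera to tool coordinates, whose origin is the TCP and whose axes are the flange's). Camera axes: x right, y down, z forward; pixel columns grow to the right and rows downward; lengths in mm; the calibration is good to about 2 mm. The wrist camera is an equidistant fisheye: a pixel r from the principal point sees the ray r / f radians off the axis. A picture is of the moment at which its call begins: read the wrist's pose just before it. camera_params takes no time and is no camera call.
- ctrl.close_job(): hands the job in; it is judged then, once.
The state is a dict: "t": time; "qpos": joint angles; "qvel": joint speeds; "joint_torque": joint torques, N m; "ee_pos": TCP position; "orientation": TCP orientation; "ft_force": force on the tool from outside, world axes, zero at the start; "moment": the same for the moment, N m; "width": finger opening in mm; "grasp_force": force on a finger pad.
Only numpy, scipy, OpenCV 4.12 (cv2) and the standard library are available. Lean on these libraries where they do the work, as an engineer would, in place of code of your own. Each camera call takes 0.05 s, during which the arm holds its last target. There are 200 camera calls.

## Working session

There is one attempt and no reset: what is moved stays moved. The work goes in short steps, Python scripts to look and compute and a shell command to move; the robot and the scene stay as the last step left them, time stands still between calls to the robot, and variables do not carry over. Pictures are saved under pics/ and viewed, at most 10 in all, crops included, and the job is handed in when it is done.

```bash
ls; mkdir -p pics; python3 - <<'E'
from workcell import ctrl
import cv2,numpy as np
for n in ("scene","side","wrist"):
    o=ctrl.get_obs(); im=ctrl.get_image(n); cv2.imwrite(f"pics/{n}0.png",im[:,:,::-1])
    p=ctrl.camera_params(n); print(n,{k:np.round(v,3).tolist() for k,v in p.items()})
o=ctrl.get_obs();print(o)
a=cv2.imread("pics/scene0.png");b=cv2.imread("pics/wrist0.png")
cv2.imwrite("pics/scene0b.png",cv2.resize(a,(800,600),interpolation=cv2.INTER_CUBIC))
E
```

```text
pics
scene {'vfov': 57.346, 'cx': 286.121, 'cy': 201.184, 'R': [[0.164, 0.986, -0.009], [0.73, -0.127, -0.672], [-0.664, 0.103, -0.741]], 't': [-91.522, -387.451, 1317.023]}
side {'vfov': 49.935, 'cx': 282.09, 'cy': 209.476, 'R': [[0.902, -0.431, -0.011], [-0.269, -0.542, -0.797], [0.337, 0.722, -0.604]], 't': [-547.803, 217.689, 1023.156]}
wrist {'vfov': 65.706, 'cx': 282.066, 'cy': 210.959, 'T_tool_cam': [[0.0, -0.964, -0.265, 72.537], [1.0, 0.0, 0.0, -0.052], [-0.0, -0.265, 0.964, -162.608], [0.0, 0.0, 0.0, 1.0]]}
{'t': 0.15, 'qpos': array([ 1.30798214e+00,  4.23665183e-01,  1.63049002e+00,  5.82402219e-06,
        1.08860753e+00, -1.89967962e-02]), 'qvel': array([ 5.58148902e-04, -2.73805015e-06, -4.42029643e-03, -1.33474075e-03,
        1.07830419e-03,  4.75707924e-04]), 'joint_torque': array([ 8.31438342e-05, -5.44982886e+01, -2.73917735e+01,  6.43806439e-02,
        2.04426551e-02, -4.15062289e-05]), 'ee_pos': array([150.74156934, 606.1109734 , 222.08994812]), 'orientation': array([-3.82023072e-01, -3.11810759e+00,  1.81849832e-03]), 'ft_force': array([-0.39851437, -1.01387895,  0.03659094]), 'moment': array([ 0.01103115, -0.0179971 ,  0.0077747 ]), 'grasp_force': 0.0, 'width': 87.81056306043745}
```

View pics/scene0b.png

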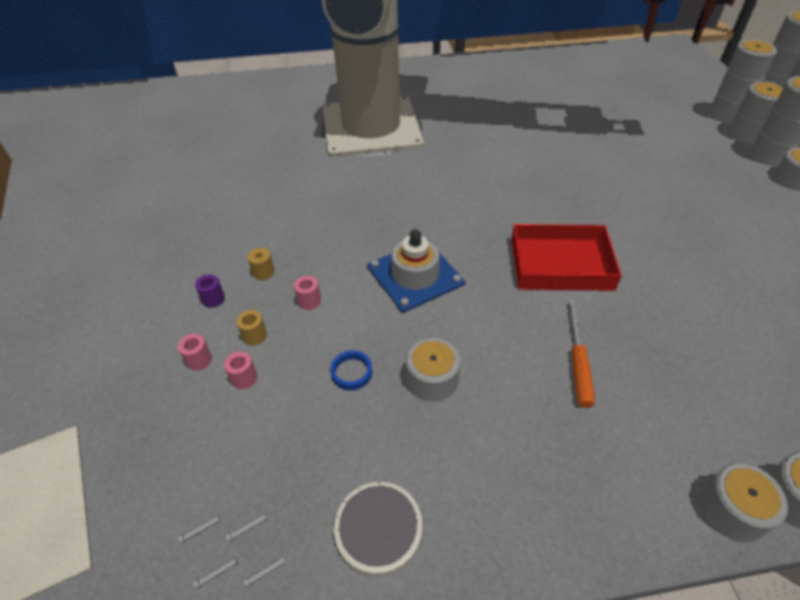

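View pics/wrist0.png

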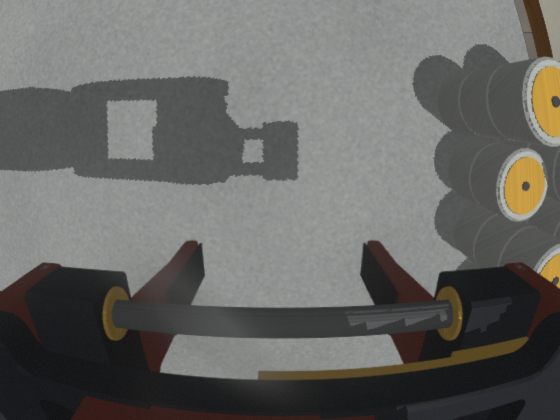

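View pics/side0.png

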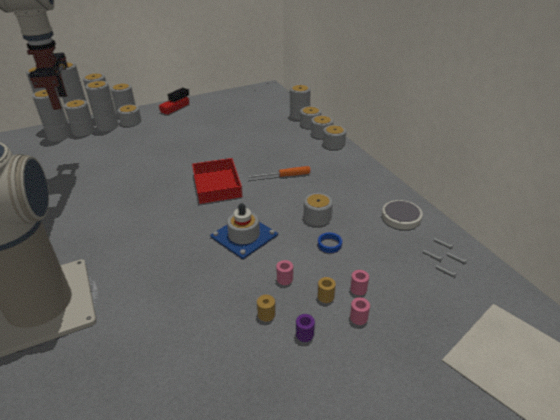

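Scene view (800x600): there are two brass sleeves. The one at (260,262) has a small bore and looks tight; the one at (251,327) has a large bore and looks wide. Pink and purple look-alikes sit at (308,292), (195,350), (240,369) and (210,290). The gauge is at (415,262), tray (566,257), coil (433,367), tape (351,370), driver (582,370). In the side view the brass sleeves are at (266,308) and (327,290). Next I'll measure them and confirm in a crop.

```bash
cat > h.py <<'E'
from workcell import ctrl
import cv2,numpy as np
from scipy.spatial.transform import Rotation as Ro
def ray(n,uv,obs=None):
    p=ctrl.camera_params(n); f=210/np.tan(np.radians(p["vfov"]/2))
    d=np.array([uv[0]-p["cx"],uv[1]-p["cy"]])/f
    if n!="wrist":
        R=np.array(p["R"]);return -R.T@p["t"],R.T@np.array([d[0],d[1],1])
    r=np.linalg.norm(d)+1e-12; v=np.array([*(d/r*np.sin(r)),np.cos(r)])
    T=np.array(p["T_tool_cam"]);R=Ro.from_rotvec(obs["orientation"]).as_matrix()
    return R@T[:3,3]+obs["ee_pos"],R@T[:3,:3]@v
def onz(n,uv,z,obs=None):
    o,d=ray(n,uv,obs);return o+d*(z-o[2])/d[2]
def tri(a,b):
    (o1,d1),(o2,d2)=a,b
    s=np.linalg.lstsq(np.c_[d1,-d2],o2-o1,rcond=None)[0]
    p,q=o1+d1*s[0],o2+d2*s[1];return (p+q)/2,np.linalg.norm(p-q)
def blobs(im,lo,hi,amin=80):
    hsv=cv2.cvtColor(im,cv2.COLOR_RGB2HSV);m=cv2.inRange(hsv,lo,hi)
    m=cv2.morphologyEx(m,cv2.MORPH_CLOSE,np.ones((3,3)))
    out=[]
    for c in cv2.findContours(m,cv2.RETR_EXTERNAL,cv2.CHAIN_APPROX_NONE)[0]:
        h=cv2.convexHull(c);M=cv2.moments(h)
        if M["m00"]>amin: out.append((round(M["m10"]/M["m00"],1),round(M["m01"]/M["m00"],1),int(M["m00"]),cv2.boundingRect(c)))
    return out
E
python3 - <<'E'
from h import *
S=cv2.imread("pics/scene0.png")[:,:,::-1].copy();D=cv2.imread("pics/side0.png")[:,:,::-1].copy()
for nm,lo,hi,z in (("brass",(12,120,60),(28,255,255),22),("pink",(160,60,80),(176,255,255),22),("purple",(130,80,30),(159,255,255),22),("blue",(105,140,60),(125,255,255),9),("red",(0,200,80),(4,255,255),20),("orange",(5,190,120),(11,255,255),15)):
    for n,im in(("scene",S),("side",D)):
        for b in blobs(im,lo,hi):print(nm,n,b,onz(n,b[:2],z).round(0)[:2])
c=S[165:275,120:240];d=D[250:350,240:390]
o=np.full((600,800,3),0,np.uint8);o[:,:450]=cv2.resize(c,(450,600),interpolation=2)[:600];o[:233,450:]=cv2.resize(d,(350,233),interpolation=2)
g=D[195:260,205:285];o[250:534,450:]=cv2.resize(g,(350,284),interpolation=2)
cv2.imwrite("pics/crop1.png",o[:,:,::-1])
E
```

```text
brass scene (526.5, 345.0, 912, (508, 328, 38, 35)) [972. 372.]
brass scene (302.8, 250.4, 500, (289, 239, 29, 24)) [700.  14.]
brass scene (175.7, 228.7, 332, (166, 217, 20, 24)) [ 592. -262.]
brass scene (290.4, 179.3, 233, (279, 174, 24, 13)) [478.  25.]
brass scene (182.2, 184.0, 260, (174, 174, 17, 21)) [ 448. -250.]
brass scene (2.0, 119.9, 126, (0, 103, 7, 42)) [  73. -797.]
brass scene (537.9, 62.0, 111, (529, 58, 19, 9)) [  42. 1000.]
brass scene (529.8, 32.0, 88, (521, 29, 19, 7)) [-182. 1112.]
brass scene (415.6, 23.1, 228, (388, 19, 56, 9)) [-345.  698.]
brass side (265.6, 307.4, 364, (257, 295, 18, 26)) [ 449. -247.]
brass side (326.0, 289.4, 337, (318, 277, 17, 26)) [ 594. -260.]
brass side (242.5, 221.1, 196, (231, 216, 24, 12)) [515.  56.]
brass side (317.8, 200.4, 182, (308, 195, 21, 12)) [744.  49.]
brass side (294.4, 171.4, 152, (281, 167, 28, 9)) [754. 217.]
pink scene (168.1, 258.4, 435, (157, 246, 23, 26)) [ 672. -276.]
pink scene (135.9, 245.7, 424, (124, 233, 24, 26)) [ 625. -348.]
pink scene (214.7, 204.2, 335, (206, 193, 18, 24)) [ 531. -171.]
pink side (359
[... 240 characters left out ...]
-332.]
blue scene (245.5, 258.7, 576, (232, 246, 28, 27)) [ 692. -112.]
blue scene (289.9, 194.8, 1587, (258, 179, 67, 39)) [520.  16.]
blue scene (467.3, 7.3, 180, (459, 0, 18, 16)) [-488. 1005.]
blue scene (357.1, 11.6, 3899, (279, 0, 175, 29)) [-534.  503.]
blue scene (103.1, 25.9, 11439, (0, 0, 232, 63)) [-592. -602.]
blue side (329.4, 242.3, 354, (318, 233, 24, 20)) [ 690. -111.]
blue side (243.6, 237.5, 1319, (211, 223, 66, 35)) [497.   6.]
red scene (394.6, 179.9, 2867, (359, 158, 74, 44)) [525. 288.]
red side (216.5, 180.5, 1545, (194, 159, 47, 44)) [518. 280.]
red side (172.8, 104.9, 199, (160, 98, 28, 15)) [540. 891.]
orange scene (407.6, 263.0, 351, (401, 243, 14, 40)) [766. 229.]
```

View pics/crop1.png

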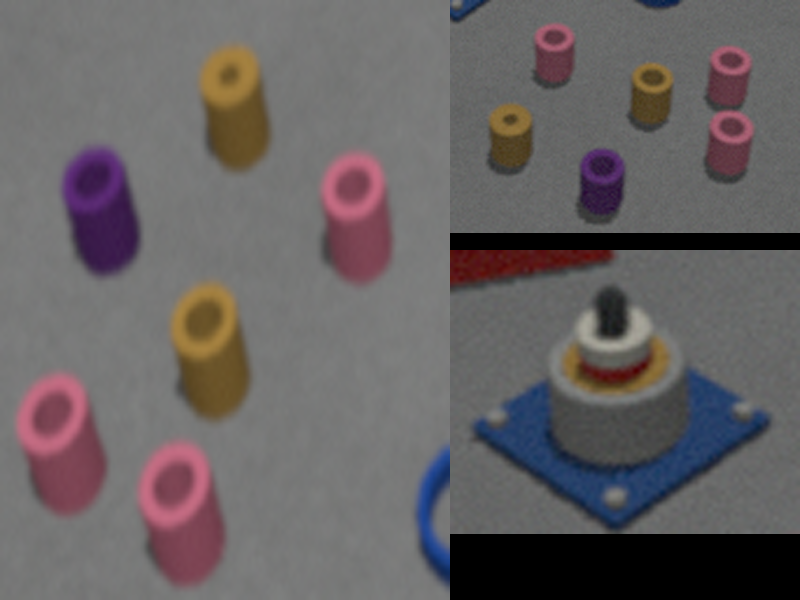

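The crop shows brass at crop (230,75) with a small bore and thick wall: that is sleeve_tight, at about (448,-249). Brass at crop (205,320) has a wide bore: sleeve_wide, at about (593,-261). The two views agree within 3 mm, and pink and purple are excluded by colour. I'll keep the tool yaw constant, since it clears the neighbours. First I fly over the gauge.

```bash
python3 -m pendant '{"grip":[1,1,1,1,1,1,1,1,1,1,1,1],"linear":[[-30,-26.5,0],[-30,-26.5,0],[-30,-26.5,0],[-30,-26.5,0],[-30,-26.5,0],[-30,-26.5,0],[-30,-26.5,0],[-30,-26.5,0],[-30,-26.5,0],[-30,-26.5,0],[-30,-26.5,0],[-30,-26.5,0]],"angular":[[0,0,0],[0,0,0],[0,0,0],[0,0,0],[0,0,0],[0,0,0],[0,0,0],[0,0,0],[0,0,0],[0,0,0],[0,0,0],[0,0,0]]}'
python3 -m pendant '{"grip":[1,1,1,1,1,1,1,1],"linear":[[-21,-29,0],[-21,-29,0],[-21,-29,0],[-21,-29,0],[-21,-29,0],[-21,-29,0],[0,0,0],[0,0,0]],"angular":[[0,0,0],[0,0,0],[0,0,0],[0,0,0],[0,0,0],[0,0,0],[0,0,0],[0,0,0]]}'
python3 - <<'E'
from h import *
o=ctrl.get_obs();im=ctrl.get_image("wrist");cv2.imwrite("pics/w1.png",im[:,:,::-1])
np.save("o1.npy",o,allow_pickle=True)
print(o["ee_pos"],o["orientation"],o["ft_force"],o["qpos"].round(2))
E
```

```text
t: 1.15
ee_pos: [424.0, 209.2, 222.7]
orientation: [0.382, 3.118, 0.0]
ft_force: [1.5, 1.0, 0.1]
width: 87.6
grasp_force: 0.0
t: 1.82
ee_pos: [504.0, 10.2, 222.4]
orientation: [-0.388, -3.117, -0.0]
ft_force: [0.2, 0.1, 0.2]
width: 87.6
grasp_force: 0.0
[503.9594664   10.17878437 222.43863687] [-3.87562223e-01 -3.11721227e+00 -3.67792178e-05] [0.16118596 0.13080316 0.18317266] [-0.    0.25  1.89  0.    1.   -1.33]
```

View pics/w1.png

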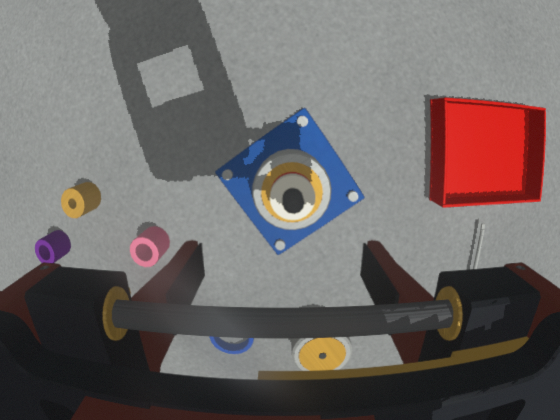

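Wrist view: the gauge plate corners are at (303,108), (216,174), (278,254) and (364,199), with the pin tip near (293,200). The tray spans (431..545, 97..206), the tight sleeve's top is near (72,204), and pink and purple are at (145,250) and (47,250).

```bash
python3 - <<'E'
from h import *
o=np.load("o1.npy",allow_pickle=True).item()
im=cv2.imread("pics/w1.png")[:,:,::-1].copy()
hsv=cv2.cvtColor(im,cv2.COLOR_RGB2HSV)
W=lambda uv,z:onz("wrist",uv,z,o)[:2]
# plate
m=cv2.inRange(hsv,(105,120,40),(125,255,255));m[:100]=0;m[260:]=0;m[:,:205]=0;m[:,370:]=0
c=np.vstack([k for k in cv2.findContours(m,0,1)[0] if cv2.contourArea(k)>20])[:,0].astype(float)
P=np.array([W(p,10) for p in c],np.float32);print("plate",cv2.minAreaRect(P))
# silver body top outer circle: pin dark
g=hsv[:,:,2].copy();m=cv2.inRange(g,0,60);m[:180]=0;m[225:]=0;m[:,:270]=0;m[:,318:]=0
for k in cv2.findContours(m,0,1)[0]:
    if cv2.contourArea(k)>20:
        (x,y),r=cv2.minEnclosingCircle(k);print("dark",x,y,r,cv2.boundingRect(k),W((x,y),108))
# tray rim
m=cv2.inRange(hsv,(0,150,60),(6,255,255))|cv2.inRange(hsv,(174,150,60),(180,255,255));m[:,:420]=0;m[230:]=0
k=max(cv2.findContours(m,0,1)[0],key=cv2.contourArea);P=np.array([W(p,40) for p in k[:,0].astype(float)],np.float32)
print("tray40",cv2.minAreaRect(P))
# tight
b=blobs(im,(12,100,60),(30,255,255));print([ (x,W(x[:2],25)) for x in b if x[0]<120])
print(W((72,204),45))
# scene+side pin tip & screws check via dark pin tip
cv2.imwrite("pics/w1c.png",cv2.resize(im[140:260,225:365],(700,600),interpolation=2)[:,:,::-1])
E
```

```text
plate ((503.99578857421875, 20.259201049804688), (128.80087280273438, 128.34654235839844), 21.049144744873047)
dark 292.5 200.0 11.543496131896973 (283, 189, 20, 23) [500.09803193  20.54848435]
tray40 ((518.4383544921875, 277.3604736328125), (188.16905212402344, 129.4358673095703), 79.07894134521484)
[((115.4, 313.2, 1144, (102, 286, 27, 55)), array([ 619.74263273, -268.92214565])), ((80.0, 199.4, 993, (61, 183, 40, 35)), array([ 449.65467782, -248.9584844 ]))]
[ 450.84269035 -248.83680666]
```

View pics/w1c.png

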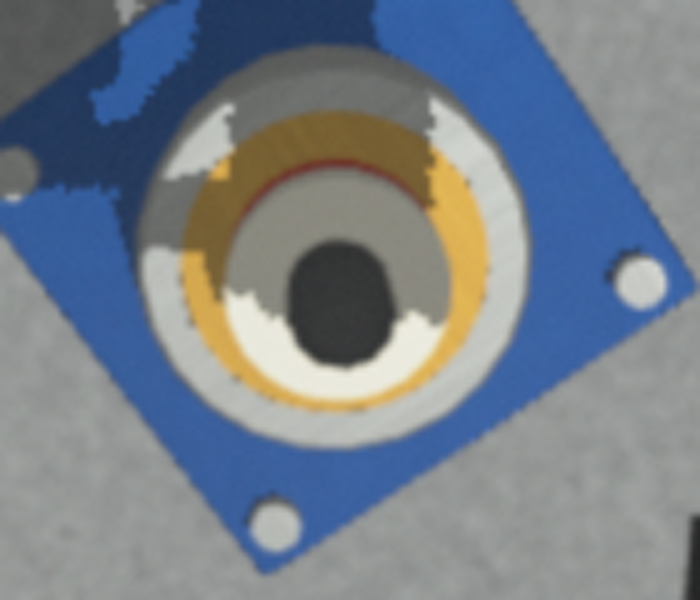

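The plate measures 128.8 x 128.3 mm (must be 130), centred at (504.0, 20.3), so the pin is there. The tight sleeve is at (449.6,-249.0) and three views agree. The tray is near (519,282). Next I go above the tight sleeve.

```bash
python3 -m pendant '{"grip":[1,1,1,1,1,1,1,1,1,1,1,1],"linear":[[-1.3,-33.1,0],[-1.3,-33.1,0],[-1.3,-33.1,0],[-1.3,-33.1,0],[-1.3,-33.1,0],[-1.3,-33.1,0],[-1.3,-33.1,0],[-1.3,-33.1,0],[0,0,35],[0,0,35],[0,0,35],[0,0,15]],"angular":[[0,0,0],[0,0,0],[0,0,0],[0,0,0],[0,0,0],[0,0,0],[0,0,0],[0,0,0],[0,0,0],[0,0,0],[0,0,0],[0,0,0]]}'
python3 - <<'E'
from h import *
o=ctrl.get_obs();im=ctrl.get_image("wrist");cv2.imwrite("pics/w2.png",im[:,:,::-1])
print(o["ee_pos"],o["orientation"],o["qpos"].round(2))
for b in blobs(im,(12,120,60),(28,255,255)):print(b,onz("wrist",b[:2],45,o).round(1),onz("wrist",b[:2],22,o).round(1))
E
```

```text
t: 2.87
ee_pos: [447.9, -245.2, 99.1]
orientation: [-0.38, -3.114, -0.004]
ft_force: [0.2, 0.5, 0.4]
width: 87.9
grasp_force: 0.0
[ 447.86801785 -245.17271846   99.11155886] [-0.37953259 -3.11371716 -0.00362849] [-0.52  0.45  1.96  0.    0.74 -1.85]
(385.2, 354.8, 7612, (281, 337, 248, 43)) [ 585.4 -184.9   45. ] [ 607.4 -180.3   22. ]
(115.2, 313.5, 1107, (102, 287, 27, 54)) [ 490.1 -405.6   45. ] [ 501.9 -424.4   22. ]
(448.8, 313.1, 1131, (436, 286, 27, 55)) [ 560.  -122.7   45. ] [ 579.3 -111.5   22. ]
(556.9, 227.2, 156, (554, 205, 6, 43)) [512.8   5.6  45. ] [527.1  30.4  22. ]
(278.1, 225.9, 2677, (252, 194, 53, 64)) [ 445.  -247.3   45. ] [ 452.1 -249.3   22. ]
```

View pics/w2.png

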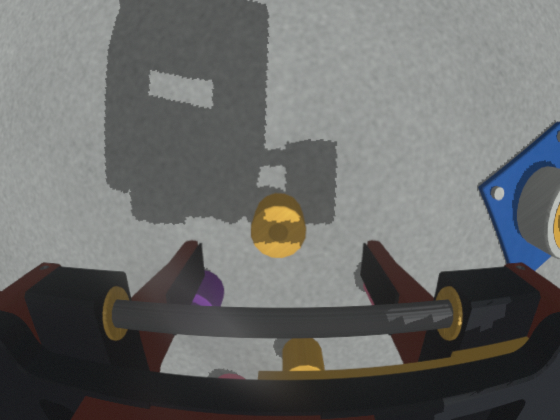

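The sleeve at (278,226) between the open fingers has the small bore (278,233), so it is the tight one. It is centred at about (449.5,-249). Now I descend, grip and lift.

```bash
python3 -m pendant '{"grip":[1,1,1,1,1,-1,-1,-1,-1,-1,-1,-1],"linear":[[-2.5,-3.3,0],[0,0,30],[0,0,30],[0,0,20],[0,0,7],[0,0,0],[0,0,0],[0,0,0],[0,0,0],[0,0,0],[0,0,0],[0,0,0]],"angular":[[0,0,0],[0,0,0],[0,0,0],[0,0,0],[0,0,0],[0,0,0],[0,0,0],[0,0,0],[0,0,0],[0,0,0],[0,0,0],[0,0,0]]}'
```

```text
t: 3.92
ee_pos: [451.8, -251.7, 16.2]
orientation: [0.382, 3.117, -0.001]
ft_force: [0.6, 0.2, 0.6]
width: 44.4
grasp_force: 0.7
```

```bash
python3 -m pendant '{"grip":[-1,-1,-1,-1,-1,-1],"linear":[[0,0,0],[0,0,0],[0,0,0],[0,0,0],[0,0,0],[0,0,0]],"angular":[[0,0,0],[0,0,0],[0,0,0],[0,0,0],[0,0,0],[0,0,0]]}'
```

```text
t: 4.42
ee_pos: [451.9, -251.3, 16.2]
orientation: [0.382, 3.118, 0.0]
ft_force: [1.2, 3.6, 6.4]
width: 39.0
grasp_force: 30.0
```

```bash
python3 -m pendant '{"grip":[-1,-1,-1,-1,-1,-1,-1,-1,-1,-1,-1,-1],"linear":[[0,0,-20],[0,0,-35],[0,0,-35],[0,0,-35],[0,0,-35],[3.9,33.3,0],[3.9,33.3,0],[3.9,33.3,0],[3.9,33.3,0],[3.9,33.3,0],[3.9,33.3,0],[3.9,33.3,0]],"angular":[[0,0,0],[0,0,0],[0,0,0],[0,0,0],[0,0,0],[0,0,0],[0,0,0],[0,0,0],[0,0,0],[0,0,0],[0,0,0],[0,0,0]]}'
python3 -m pendant '{"grip":[-1,-1,-1,-1,-1,-1,-1,-1,-1,-1,-1,-1],"linear":[[3.9,33.3,0],[3.9,33.3,0],[3.9,33.3,0],[3.9,33.3,0],[3.9,33.3,0],[3.9,33.3,0],[3.9,33.3,0],[3.9,33.3,0],[3.9,33.3,0],[0,0,0],[0,0,0],[0,0,0]],"angular":[[0,0,0],[0,0,0],[0,0,0],[0,0,0],[0,0,0],[0,0,0],[0,0,0],[0,0,0],[0,0,0],[0,0,0],[0,0,0],[0,0,0]]}'
python3 - <<'E'
from h import *
o=ctrl.get_obs();im=ctrl.get_image("wrist");cv2.imwrite("pics/w3.png",im[:,:,::-1])
print(o["ee_pos"],o["ft_force"])
E
```

```text
t: 5.42
ee_pos: [480.4, -17.2, 175.2]
orientation: [-0.382, -3.117, 0.0]
ft_force: [0.6, -0.7, -4.9]
width: 39.1
grasp_force: 30.0
t: 6.42
ee_pos: [518.5, 279.8, 174.7]
orientation: [-0.381, -3.116, 0.003]
ft_force: [0.3, -0.9, -5.3]
width: 39.0
grasp_force: 30.0
[518.51894824 279.79714747 174.66026905] [ 0.34192413 -0.94922483 -5.34317568]
```

View pics/w3.png

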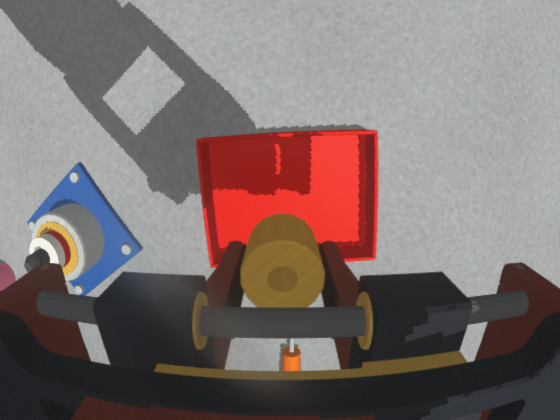

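The sleeve is held at (284,262). The tray rim corners are at (197,138), (377,130), (377,258) and (211,265).

```bash
python3 - <<'E'
from h import *
o=ctrl.get_obs()
P=np.array([onz("wrist",p,40,o)[:2] for p in ((197,138),(377,130),(377,258),(211,265))]);print(P.round(0),P.mean(0))
E
```

```text
[[440. 217.]
 [473. 382.]
 [599. 359.]
 [566. 193.]] [519.53172753 287.66624304]
```

The rim sides come out at 168 and 128 mm (must be 170 and 130). The tray centre is (519.5, 287.7) and its y axis lies along tool y. Now I lower and release.

```bash
python3 -m pendant '{"grip":[-1,-1,-1,-1,-1,-1,-1,0.4,0.4,0.4,0.4,0.4],"linear":[[0,8,20],[0,0,35],[0,0,35],[0,0,35],[0,0,20],[0,0,6.5],[0,0,0],[0,0,0],[0,0,0],[0,0,0],[0,0,0],[0,0,0]],"angular":[[0,0,0],[0,0,0],[0,0,0],[0,0,0],[0,0,0],[0,0,0],[0,0,0],[0,0,0],[0,0,0],[0,0,0],[0,0,0],[0,0,0]]}'
python3 -m pendant '{"grip":[0.4,0.4,0.4,0.4,0.4,0.4,0.4,0.4],"linear":[[0,0,0],[0,0,-15],[0,0,-30],[0,0,-35],[0,0,-35],[0,0,-35],[0,0,0],[0,0,0]],"angular":[[0,0,0],[0,0,0],[0,0,0],[0,0,0],[0,0,0],[0,0,0],[0,0,0],[0,0,0]]}'
python3 - <<'E'
from h import *
o=ctrl.get_obs();im=ctrl.get_image("wrist");cv2.imwrite("pics/w4.png",im[:,:,::-1])
print(o["ee_pos"],o["orientation"],o["ft_force"])
for b in blobs(im,(12,120,40),(28,255,255)):print(b,onz("wrist",b[:2],49,o).round(1),onz("wrist",b[:2],26,o).round(1))
E
```

```text
t: 7.47
ee_pos: [522.4, 288.8, 25.6]
orientation: [0.382, 3.116, 0.002]
ft_force: [-0.6, 0.7, -0.7]
width: 61.2
grasp_force: 0.0
t: 8.13
ee_pos: [522.8, 289.1, 176.8]
orientation: [0.381, 3.114, 0.005]
ft_force: [-0.2, 0.1, -1.0]
width: 61.4
grasp_force: 0.0
[522.7626009  289.07604228 176.75980168] [0.38129918 3.11409887 0.00458495] [-0.16772492  0.10365053 -0.97220133]
(212.4, 373.5, 147, (201, 369, 27, 9)) [709.4 155.7  49. ] [729.9 143.7  26. ]
(378.1, 361.0, 4901, (274, 344, 228, 35)) [740.9 354.6  49. ] [763.8 358.5  26. ]
(156.2, 328.4, 477, (148, 306, 21, 40)) [631.6 113.3  49. ] [645.8  98.   26. ]
(405.3, 317.6, 973, (395, 290, 22, 56)) [685.2 392.2  49. ] [703.8 399.   26. ]
(52.6, 241.4, 1074, (31, 220, 40, 50)) [501.7  21.5  49. ] [505.7  -1.1  26. ]
(279.4, 195.3, 1561, (259, 171, 42, 49)) [515.5 288.8  49. ] [520.6 287.4  26. ]
```

View pics/w4.png

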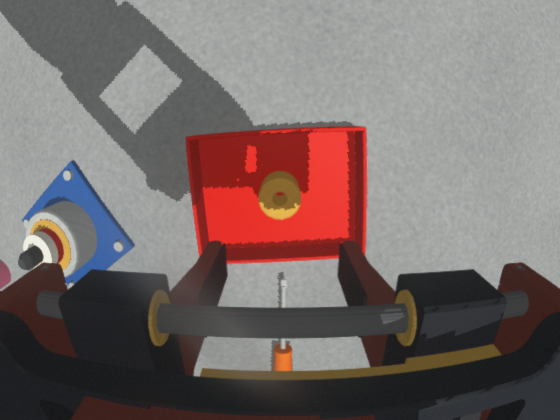

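The tight sleeve stands in the middle of the tray at (279,195), about (520.6, 287.4), and it is released. Next is the wide sleeve.

```bash
python3 -m pendant '{"grip":[0.4,1,1,1,1,1,1,1,1,1,1,1],"linear":[[-11.9,-30.4,0],[-11.9,-30.4,0],[-11.9,-30.4,0],[-11.9,-30.4,0],[-11.9,-30.4,0],[-11.9,-30.4,0],[-11.9,-30.4,0],[-11.9,-30.4,0],[-11.9,-30.4,0],[-11.9,-30.4,0],[-11.9,-30.4,0],[-11.9,-30.4,0]],"angular":[[0,0,0],[0,0,0],[0,0,0],[0,0,0],[0,0,0],[0,0,0],[0,0,0],[0,0,0],[0,0,0],[0,0,0],[0,0,0],[0,0,0]]}'
python3 -m pendant '{"grip":[1,1,1,1,1,1,1,1,1,1],"linear":[[-11.9,-30.4,0],[-11.9,-30.4,0],[-11.9,-30.4,0],[-11.9,-30.4,0],[-11.9,-30.4,0],[0,0,35],[0,0,35],[0,0,0],[0,0,0],[0,0,0]],"angular":[[0,0,0],[0,0,0],[0,0,0],[0,0,0],[0,0,0],[0,0,0],[0,0,0],[0,0,0],[0,0,0],[0,0,0]]}'
python3 - <<'E'
from h import *
o=ctrl.get_obs();im=ctrl.get_image("wrist");cv2.imwrite("pics/w5.png",im[:,:,::-1])
print(o["ee_pos"],o["orientation"],o["qpos"].round(2))
for b in blobs(im,(12,120,40),(28,255,255)):print(b,onz("wrist",b[:2],45,o).round(1),onz("wrist",b[:2],22,o).round(1))
# bore: dark ellipse inside the sleeve blob
b=[x for x in blobs(im,(12,120,40),(28,255,255)) if 220<x[0]<330 and x[1]<290 and x[2]>1000]
print(b)
ims=[("scene",ctrl.get_image("scene")),("side",ctrl.get_image("side"))]
for n,i in ims:
    cv2.imwrite(f"pics/{n}5.png",i[:,:,::-1])
E
```

```text
t: 9.18
ee_pos: [570.6, -101.5, 172.0]
orientation: [-0.382, -3.114, -0.001]
ft_force: [0.8, 0.6, 0.4]
width: 88.1
grasp_force: 0.0
t: 10.02
ee_pos: [593.1, -261.7, 104.3]
orientation: [-0.381, -3.117, -0.0]
ft_force: [0.1, -0.1, -0.3]
width: 87.7
grasp_force: 0.0
[ 593.0864576  -261.69497772  104.26197282] [-3.81167085e-01 -3.11747575e+00 -4.56579508e-04] [-0.43  0.6   1.64 -0.    0.9  -1.76]
(416.3, 360.5, 3355, (291, 336, 238, 43)) [ 756.  -170.4   45. ] [ 780.2 -162.8   22. ]
(115.1, 313.5, 1085, (102, 287, 26, 54)) [ 638.3 -427.1   45. ] [ 650.3 -446.1   22. ]
(448.8, 313.1, 1132, (436, 286, 27, 55)) [ 709.9 -136.9   45. ] [ 729.3 -125.7   22. ]
(556.0, 278.5, 109, (551, 266, 9, 23)) [721.7   0.8  45. ] [742.3  26.2  22. ]
(283.0, 220.4, 2553, (257, 189, 53, 62)) [ 588.8 -260.    45. ] [ 595.7 -261.6   22. ]
(554.4, 49.3, 464, (548, 23, 12, 59)) [495.8  11.3  45. ] [493.   37.8  22. ]
[(283.0, 220.4, 2553, (257, 189, 53, 62))]
```

```bash
python3 -m pendant '{"grip":[1,1,1,1,1,-1,-1,-1,-1,-1,-1,-1],"linear":[[0,0,30],[0,0,30],[0,0,20],[0,0,9],[0,0,0],[0,0,0],[0,0,0],[0,0,0],[0,0,0],[0,0,0],[0,0,0],[0,0,0]],"angular":[[0,0,0],[0,0,0],[0,0,0],[0,0,0],[0,0,0],[0,0,0],[0,0,0],[0,0,0],[0,0,0],[0,0,0],[0,0,0],[0,0,0]]}'
python3 -m pendant '{"grip":[-1,-1,-1,-1,-1,-1,-1,-1,-1,-1,-1,-1],"linear":[[0,0,0],[0,0,0],[0,0,0],[0,0,0],[0,0,0],[0,0,0],[0,0,-20],[0,0,-35],[0,0,-35],[0,0,-35],[0,0,-35],[0,0,0]],"angular":[[0,0,0],[0,0,0],[0,0,0],[0,0,0],[0,0,0],[0,0,0],[0,0,0],[0,0,0],[0,0,0],[0,0,0],[0,0,0],[0,0,0]]}'
python3 -m pendant '{"grip":[-1,-1],"linear":[[0,0,0],[0,0,0]],"angular":[[0,0,0],[0,0,0]]}'
python3 - <<'E'
from h import *
o=ctrl.get_obs();im=ctrl.get_image("wrist");cv2.imwrite("pics/w6.png",im[:,:,::-1])
print(o["ee_pos"],o["orientation"],o["ft_force"])
for n,i in (("wrist",im),("scene",ctrl.get_image("scene")),("side",ctrl.get_image("side"))):
  cv2.imwrite(f"pics/{n}6.png",i[:,:,::-1])
  for b in blobs(i,(12,120,40),(28,255,255)):
    if b[2]<1e4: print(n,b,onz(n,b[:2],o["ee_pos"][2]+31,o).round(1),onz(n,b[:2],o["ee_pos"][2]+8,o).round(1))
E
```

```text
t: 11.17
ee_pos: [593.2, -262.1, 15.5]
orientation: [0.382, 3.118, -0.0]
ft_force: [-0.5, -0.3, 0.5]
width: 45.0
grasp_force: 0.0
t: 12.17
ee_pos: [596.6, -263.9, 182.1]
orientation: [0.381, 3.108, -0.006]
ft_force: [1.9, -0.9, -0.7]
width: 39.4
grasp_force: 30.0
t: 12.33
ee_pos: [592.1, -261.8, 173.8]
orientation: [-0.382, -3.116, -0.001]
ft_force: [0.3, -0.5, -2.9]
width: 39.6
grasp_force: 30.0
[ 592.10866544 -261.75634626  173.84078997] [-3.81752915e-01 -3.11641167e+00 -6.03401075e-04] [ 0.26952581 -0.48723257 -2.924398  ]
wrist (192.4, 370.9, 610, (155, 364, 79, 14)) [ 634.2 -323.5  204.8] [ 653.7 -337.3  181.8]
wrist (384.2, 366.4, 2190, (289, 351, 178, 28)) [ 657.3 -219.7  204.8] [ 680.9 -215.4  181.8]
wrist (196.4, 330.3, 324, (191, 306, 13, 43)) [ 607.2 -310.2  204.8] [ 622.  -321.7  181.8]
wrist (365.1, 320.5, 771, (357, 292, 17, 58)) [ 621.5 -226.7  204.8] [ 638.8 -223.6  181.8]
wrist (530.7, 252.3, 956, (512, 233, 35, 40)) [ 613.4 -124.8  204.8] [ 629.3 -103.9  181.8]
wrist (282.1, 267.7, 6002, (240, 220, 85, 88)) [ 582.4 -259.4  204.8] [ 592.9 -262.   181.8]
wrist (520.4,
[... 596 characters left out ...]
 -330.7  181.8]
scene (2.0, 120.1, 128, (0, 103, 7, 43)) [ 363.6 -611.3  204.8] [ 327.1 -634.6  181.8]
scene (537.9, 62.0, 110, (529, 58, 19, 9)) [340.4 711.3 204.8] [302.9 747.7 181.8]
scene (530.0, 32.0, 88, (521, 29, 19, 7)) [175.  793.8 204.8] [130.1 833.8 181.8]
scene (416.2, 23.0, 221, (389, 19, 55, 9)) [ 55.1 490.5 204.8] [  4.8 516.9 181.8]
side (326.0, 237.6, 285, (320, 218, 16, 33)) [ 569.7 -283.9  204.8] [ 584.  -261.3  181.8]
side (242.3, 221.1, 193, (231, 216, 23, 12)) [ 441.1 -162.4  204.8] [ 450.3 -134.9  181.8]
side (292.3, 171.6, 94, (280, 169, 25, 6)) [618.4 -38.5 204.8] [634.6  -6.1 181.8]
side (215.1, 176.8, 203, (208, 168, 14, 19)) [445.   22.5 204.8] [454.4  57.3 181.8]
```

The sleeve is held centred: the wrist camera gives (592.9,-262.0) against a TCP of (592.1,-261.8). Next I move over the pin at (504, 20.3).

```bash
python3 -m pendant '{"grip":[-1,-1,-1,-1,-1,-1,-1,-1,-1,-1,-1,-1],"linear":[[17.1,28.1,0],[17.1,28.1,0],[17.1,28.1,0],[17.1,28.1,0],[17.1,28.1,0],[17.1,28.1,0],[17.1,28.1,0],[17.1,28.1,0],[17.1,28.1,0],[0,0,0],[0,0,0],[0,0,0]],"angular":[[0,0,0],[0,0,0],[0,0,0],[0,0,0],[0,0,0],[0,0,0],[0,0,0],[0,0,0],[0,0,0],[0,0,0],[0,0,0],[0,0,0]]}'
python3 - <<'E'
from h import *
o=ctrl.get_obs();print(o["ee_pos"],o["orientation"],o["ft_force"])
V={n:ctrl.get_image(n) for n in("wrist","scene","side")}
for n,i in V.items():
  cv2.imwrite(f"pics/{n}7.png",i[:,:,::-1])
# sleeve centre: triangulated ; pin: dark px in scene/side near gauge, lower part
bs=[]
for n,near in(("scene",None),("side",None)):
  c=[b for b in blobs(V[n],(12,120,40),(28,255,255),60)]
  p=ctrl.camera_params(n);f=210/np.tan(np.radians(p["vfov"]/2))
  def pr(X): q=np.array(p["R"])@X+p["t"];return np.array([p["cx"]+f*q[0]/q[2],p["cy"]+f*q[1]/q[2]])
  e=pr(o["ee_pos"]+[0,0,7]);b=min(c,key=lambda b:np.hypot(b[0]-e[0],b[1]-e[1]));print(n,"sleeve px",b,"expected",e.round(1))
  bs.append(ray(n,b[:2]))
  print(" tip exp",pr(np.array([504,20.3,108])).round(1)," seat exp",pr(np.array([504,20.3,80])).round(1))
  g=cv2.cvtColor(V[n],cv2.COLOR_RGB2HSV);t=pr(np.array([504,20.3,94]));x,y=int(t[0]),int(t[1])
  m=cv2.inRange(g[y-14:y+14,x-12:x+12],(0,0,0),(180,255,70))
  for k in cv2.findContours(m,0,1)[0]:
    if cv2.contourArea(k)>8:
      M=cv2.moments(k);uv=(M["m10"]/M["m00"]+x-12,M["m01"]/M["m00"]+y-14);print(" pin px",np.round(uv,1),"exp94",t.round(1),cv2.boundingRect(k),onz(n,uv,94).round(1))
print(tri(*bs))
s=V["side"][150:260,190:300];c=V["scene"][110:220,235:345]
cv2.imwrite("pics/c7.png",np.hstack([cv2.resize(s,(400,400),interpolation=2),cv2.resize(c,(400,400),interpolation=2)])[:,:,::-1])
E
```

```text
t: 13.48
ee_pos: [504.6, 20.4, 174.5]
orientation: [-0.38, -3.117, 0.001]
ft_force: [0.0, 0.5, -2.5]
width: 39.7
grasp_force: 30.0
[504.64995274  20.44712692 174.48059171] [-3.80488144e-01 -3.11746301e+00  7.34196660e-04] [ 0.04210263  0.4845785  -2.53388329]
scene sleeve px (290.3, 136.0, 377, (281, 125, 20, 24)) expected [290.4 136.3]
 tip exp [290.3 161. ]  seat exp [290.4 169.7]
 pin px [290.2 166.2] exp94 [290.4 165.4] (9, 10, 8, 11) [506.5  19.6  94. ]
side sleeve px (239.1, 180.6, 253, (232, 171, 15, 21)) expected [239.7 179.3]
 tip exp [241.4 203.7]  seat exp [242.1 212.4]
 pin px [241.3 208.8] exp94 [241.8 208.1] (9, 9, 8, 12) [501.7  18.   94. ]
(array([502.20246432,  20.07882141, 179.48556324]), np.float64(1.908854741313474))
```

View pics/c7.png

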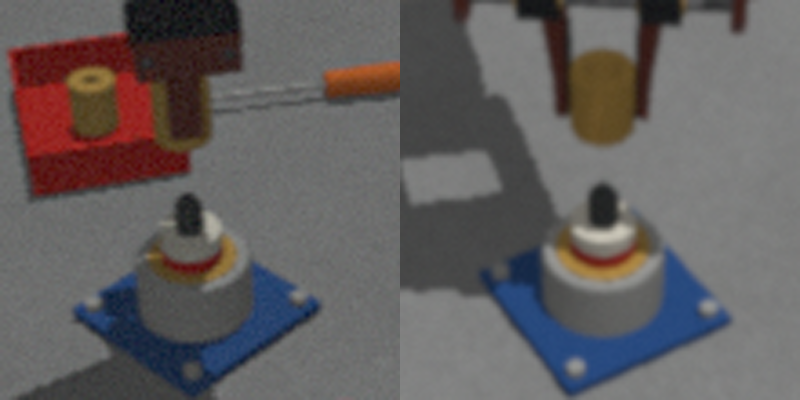

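The crop shows the sleeve hanging upright over the pin in both views (side at (182,110), scene at (603,97), with the pin below at (188,213) and (603,205)). Pixel offsets of the sleeve and pin from their expected positions agree to 0.2 px, so it is aligned. Now I descend.

```bash
python3 -m pendant '{"grip":[-1,-1,-1,-1,-1,-1,-1,-1,-1,-1],"linear":[[0,0,20],[0,0,15],[0,0,10],[0,0,4],[0,0,3],[0,0,3],[0,0,3],[0,0,2],[0,0,0],[0,0,0]],"angular":[[0,0,0],[0,0,0],[0,0,0],[0,0,0],[0,0,0],[0,0,0],[0,0,0],[0,0,0],[0,0,0],[0,0,0]]}'
```

```text
t: 14.47
ee_pos: [504.9, 20.6, 115.4]
orientation: [0.382, 3.118, 0.0]
ft_force: [0.5, -0.8, -2.2]
width: 39.3
grasp_force: 30.0
```

It is 8 mm past the tip with no contact force.

```bash
python3 -m pendant '{"grip":[-1,-1,-1,-1,-1,-1,-1,-1],"linear":[[0,0,4],[0,0,4],[0,0,4],[0,0,3],[0,0,2],[0,0,0],[0,0,0],[0,0,0]],"angular":[[0,0,0],[0,0,0],[0,0,0],[0,0,0],[0,0,0],[0,0,0],[0,0,0],[0,0,0]]}'
```

```text
t: 15.13
ee_pos: [504.8, 20.5, 98.2]
orientation: [0.382, 3.118, -0.0]
ft_force: [0.9, -0.8, -2.7]
width: 39.5
grasp_force: 30.0
```

```bash
python3 -m pendant '{"grip":[-1,-1,-1,-1,-1,-1,-1,-1],"linear":[[0,0,2],[0,0,2],[0,0,2],[0,0,2],[0,0,2],[0,0,0],[0,0,0],[0,0,0]],"angular":[[0,0,0],[0,0,0],[0,0,0],[0,0,0],[0,0,0],[0,0,0],[0,0,0],[0,0,0]]}'
python3 -m pendant '{"grip":[-1,-1,-1,-1,-1,-1,-1,-1],"linear":[[0,0,2],[0,0,2],[0,0,0.7],[0,0,0],[0,0,0],[0,0,0],[0,0,0],[0,0,0]],"angular":[[0,0,0],[0,0,0],[0,0,0],[0,0,0],[0,0,0],[0,0,0],[0,0,0],[0,0,0]]}'
python3 - <<'E'
from h import *
for k in range(3):
  o=ctrl.get_obs();im=ctrl.get_image("scene" if k%2 else "side");print(o["ee_pos"].round(2),o["ft_force"].round(2))
  n="scene" if k%2 else "side";cv2.imwrite(f"pics/{n}8.png",im[:,:,::-1])
  p=ctrl.camera_params(n);f=210/np.tan(np.radians(p["vfov"]/2))
  q=np.array(p["R"])@np.array([504,20.3,62])+p["t"];x,y=int(p["cx"]+f*q[0]/q[2]),int(p["cy"]+f*q[1]/q[2])
  h=cv2.cvtColor(im[y-12:y+14,x-10:x+10],cv2.COLOR_RGB2HSV);print(n,"red px near seat",cv2.countNonZero(cv2.inRange(h,(0,150,50),(6,255,255))|cv2.inRange(h,(172,150,50),(180,255,255))),"white px",cv2.countNonZero(cv2.inRange(h,(0,0,120),(180,60,255))))
E
```

```text
t: 15.8
ee_pos: [505.2, 20.6, 88.7]
orientation: [0.382, 3.117, 0.0]
ft_force: [-1.6, 0.2, 7.3]
width: 40.0
grasp_force: 30.0
t: 16.47
ee_pos: [505.2, 20.5, 84.2]
orientation: [0.382, 3.117, 0.0]
ft_force: [-2.3, -0.6, 8.1]
width: 39.7
grasp_force: 30.0
[505.21  20.54  84.16] [-2.27 -0.59  8.14]
side red px near seat 1 white px 6
[505.24  20.57  84.17] [-1.43 -0.79  7.77]
scene red px near seat 0 white px 84
[505.24  20.56  84.18] [-2.29 -0.83  7.42]
side red px near seat 3 white px 8
```

```bash
python3 - <<'E'
from h import *
for n in("scene","side"):
  p=ctrl.camera_params(n);f=210/np.tan(np.radians(p["vfov"]/2))
  def pr(X): q=np.array(p["R"])@np.array(X)+p["t"];return p["cx"]+f*q[0]/q[2],p["cy"]+f*q[1]/q[2]
  C=-np.array(p["R"]).T@p["t"];d=C[:2]-[504.5,20.4];d/=np.linalg.norm(d)
  for k in(7,8):
    im=cv2.imread(f"pics/{n}{k}.png")[:,:,::-1]
    x0,y0=pr([504.5+22*d[0],20.4+22*d[1],55]);x0=int(round(x0));print(n,k,"x",x0,"rows: front seat z80,67.. ",[round(pr([504.5+22*d[0],20.4+22*d[1],z])[1],1) for z in(80,68,67,55)])
    for y in range(int(y0)-11,int(y0)+4):print("  ",y,im[y,x0-1:x0+2].mean(0).round(0),end="")
    print()
E
```

```text
scene 7 x 290 rows: front seat z80,67..  [np.float64(176.2), np.float64(179.8), np.float64(180.1), np.float64(183.6)]
   172 [81. 80. 75.]   173 [143. 140. 131.]   174 [190. 186. 173.]   175 [197. 193. 179.]   176 [176. 172. 160.]   177 [136. 133. 124.]   178 [121. 118. 110.]   179 [121. 114. 106.]   180 [115.  93.  86.]   181 [108.  51.  46.]   182 [111.  37.  23.]   183 [131.  75.  39.]   184 [156. 113.  57.]   185 [165. 129.  68.]   186 [159. 132.  88.]
scene 8 x 290 rows: front seat z80,67..  [np.float64(176.2), np.float64(179.8), np.float64(180.1), np.float64(183.6)]
   172 [99. 78. 39.]   173 [100.  77.  38.]   174 [99. 77. 38.]   175 [99. 77. 38.]   176 [100.  78.  39.]   177 [101.  80.  41.]   178 [107.  90.  62.]   179 [124. 115.  97.]   180 [135. 131. 119.]   181 [127. 125. 116.]   182 [126. 121. 110.]   183 [139. 124.  98.]   184 [159. 130.  80.]   185 [167. 133.  72.]   186 [160. 132.  88.]
side 7 x 243 rows: front seat z80,67..  [np.float64(217.6), np.float64(221.3), np.float64(221.6), np.float64(225.3)]
   214 [53. 54. 52.]   215 [88. 87. 82.]   216 [98. 97. 90.]   217 [97. 96. 91.]   218 [100.  98.  91.]   219 [102. 101.  95.]   220 [102. 103.  97.]   221 [99. 92. 86.]   222 [91. 50. 48.]   223 [89. 19. 17.]   224 [91. 29. 27.]   225 [85. 49. 32.]   226 [82. 64. 33.]   227 [83. 70. 46.]   228 [76. 72. 64.]
side 8 x 243 rows: front seat z80,67..  [np.float64(217.6), np.float64(221.3), np.float64(221.6), np.float64(225.3)]
   214 [53. 32. 30.]   215 [53. 30. 29.]   216 [52. 26. 23.]   217 [66. 49. 33.]   218 [87. 68. 35.]   219 [89. 73. 45.]   220 [93. 85. 67.]   221 [100. 101.  93.]   222 [101. 101.  93.]   223 [102. 101.  94.]   224 [100.  98.  91.]   225 [93. 84. 68.]   226 [84. 68. 39.]   227 [81. 66. 43.]   228 [78. 74. 67.]
```

The red band is gone in both views. The white remaining is about 14 mm, so the depth is about 11 mm, matching the TCP reading (95.5 - 84.2 = 11.3). I add 0.7 mm, then hold 2+ s.

```bash
python3 -m pendant '{"grip":[-1,-1,-1,-1,-1,-1,-1,-1,-1,-1,-1,-1],"linear":[[0,0,0.7],[0,0,0],[0,0,0],[0,0,0],[0,0,0],[0,0,0],[0,0,0],[0,0,0],[0,0,0],[0,0,0],[0,0,0],[0,0,0]],"angular":[[0,0,0],[0,0,0],[0,0,0],[0,0,0],[0,0,0],[0,0,0],[0,0,0],[0,0,0],[0,0,0],[0,0,0],[0,0,0],[0,0,0]]}'
for i in 1; do python3 -m pendant '{"grip":[-1,-1,-1,-1,-1,-1,-1,-1,-1,-1,-1,-1],"linear":[[0,0,0],[0,0,0],[0,0,0],[0,0,0],[0,0,0],[0,0,0],[0,0,0],[0,0,0],[0,0,0],[0,0,0],[0,0,0],[0,0,0]],"angular":[[0,0,0],[0,0,0],[0,0,0],[0,0,0],[0,0,0],[0,0,0],[0,0,0],[0,0,0],[0,0,0],[0,0,0],[0,0,0],[0,0,0]]}'; done
python3 -m pendant '{"grip":[-1,-1,-1,-1,-1,-1,-1,-1,-1,-1,-1,-1],"linear":[[0,0,0],[0,0,0],[0,0,0],[0,0,0],[0,0,0],[0,0,0],[0,0,0],[0,0,0],[0,0,0],[0,0,0],[0,0,0],[0,0,0]],"angular":[[0,0,0],[0,0,0],[0,0,0],[0,0,0],[0,0,0],[0,0,0],[0,0,0],[0,0,0],[0,0,0],[0,0,0],[0,0,0],[0,0,0]]}'
```

```text
t: 17.62
ee_pos: [505.2, 20.6, 83.5]
orientation: [0.382, 3.117, 0.0]
ft_force: [-2.1, 0.2, 8.3]
width: 39.4
grasp_force: 30.0
t: 18.62
ee_pos: [505.2, 20.5, 83.5]
orientation: [0.382, 3.117, 0.0]
ft_force: [-3.2, 0.1, 7.7]
width: 39.6
grasp_force: 30.0
t: 19.62
ee_pos: [505.2, 20.6, 83.5]
orientation: [0.382, 3.117, 0.0]
ft_force: [-1.9, -0.2, 8.8]
width: 39.5
grasp_force: 30.0
```

```bash
python3 -c "
from workcell import ctrl
print(ctrl.close_job())"
```

```text
the job is handed in; nothing more can be done
None
```

I put the tight sleeve in the reject tray and let go of it; the good sleeve is on the gauge pin, was held pressed about 12 mm down (red band gone in both views) for over 2 s, and the job was handed in with it still pressed; no verdict was returned.

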